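Unstack the analyser supplies into their trays

TASK

Four analyser supply packs stand in one stack: a long cassette at the bottom, then an oval-ended cassette, a square box and a round pot on top. Working from the top down and one at a time, set each pack down in the tray of its own shape and size, lying flat inside the rim and turned to line up with it, and leave the rest of the stack standing where it is until its turn comes. Keep every pack upright throughout, and leave the wash bottle and the tube rack where they stand.

Things in the scene. Friction and masses are not known exactly. Their poses are not given: they have to be found in the camera images.
- round_pot_center (a point): Round pot, 34 mm in diameter, at the top of the stack (its underside about 144 mm above the table). All four packs are 48 mm high and made of white and grey plastic. Upright, its own z points up. This point is the centre of the pack, half-way up (24 mm above its underside, 24 mm below its flat top). Grip it in its upper half, so that the fingertips stay above the rim of the tray. 70 g or so.
- square_box_center (a point): Square box, 46 mm by 46 mm in plan, sides along its x and y; third from the bottom, under the round pot. All four packs are 48 mm high and made of white and grey plastic. Upright, its own z points up. This point is the centre of the pack, half-way up (24 mm above its underside, 24 mm below its flat top). Grip it in its upper half, so that the fingertips stay above the rim of the tray. 100 g or so.
- oval_cassette_center (a point): Oval-ended cassette (straight sides, half-round ends), 108 mm long along its x and 54 mm wide along its y; second from the bottom, under the square box. All four packs are 48 mm high and made of white and grey plastic. Upright, its own z points up. This point is the centre of the pack, half-way up (24 mm above its underside, 24 mm below its flat top). Grip it in its upper half, so that the fingertips stay above the rim of the tray. 180 g or so.
- long_cassette_center (a point): Long rectangular cassette, 160 mm along its x and 64 mm wide along its y; at the bottom of the stack, on the table. All four packs are 48 mm high and made of white and grey plastic. Upright, its own z points up. This point is the centre of the pack, half-way up (24 mm above its underside, 24 mm below its flat top). Grip it in its upper half, so that the fingertips stay above the rim of the tray. 300 g or so. Either way round will do in its tray, as for the others.
- round_tray: Tray for the round pot. Fixed tray with a dark floor and a bright metal rim; origin at the centre of its underside, on the table; the floor's top is 3 mm above the origin, the rim is 4 mm wide and rises 4 mm above the floor (7 mm above the table). z points up. Round well 52 mm across inside the rim.
- square_tray: Tray for the square box. Fixed tray with a dark floor and a bright metal rim; origin at the centre of its underside, on the table; the floor's top is 3 mm above the origin, the rim is 4 mm wide and rises 4 mm above the floor (7 mm above the table). z points up. Square well 64 mm by 64 mm inside the rim, sides along x and y.
- oval_tray: Tray for the oval-ended cassette. Fixed tray with a dark floor and a bright metal rim; origin at the centre of its underside, on the table; the floor's top is 3 mm above the origin, the rim is 4 mm wide and rises 4 mm above the floor (7 mm above the table). z points up. Oval-ended well 126 mm long along x, 72 mm wide along y inside the rim.
- long_tray: Tray for the long cassette. Fixed tray with a dark floor and a bright metal rim; origin at the centre of its underside, on the table; the floor's top is 3 mm above the origin, the rim is 4 mm wide and rises 4 mm above the floor (7 mm above the table). z points up. Rectangular well 178 mm along x, 82 mm along y inside the rim.
- wash_bottle: Bystander: closed white bottle with a grey cap, 60 mm in diameter, 130 mm high, standing loose on the table; origin at the centre of its underside. Leave alone.
- tube_rack: Bystander: white rack of capped glass tubes, 50 mm along its x, 98 mm along its y, 84 mm high, standing loose on the table; origin at the centre of its underside. Leave alone.
Not all that is in view belongs to the job. What is shaped like the part that bears round_pot_center but brown or orange is not meant.

How it is judged:
By the outcome, as a careful person would: the job done as asked, in the order asked, and still so for the second after the job is handed in, with the robot touching nothing.
It also fails if it takes over 109 s, if anything falls off the work surface, if the arm or the gripper's body presses on something with over 40 N, if the wrist force passes 120 N, or if a joint passes its speed limit or range.

ROBOT

A 6-joint arm with a two-finger parallel gripper is mounted at the origin on the work surface. World frame = base frame: x ahead of the robot, y to its left, z up, the work surface at z = 0. Lengths are in m, angles in rad, forces in N, time in s.
With the tool pointing down it reaches from about 0.275 to 1 m from the base axis. Payload 8.4 kg.
Tool frame: the origin (TCP) lies on the centre line of the jaws, within the pads' length; the fingertips stand 8 mm ahead of it and the grasp point (between the pads) lies 11 mm behind it (ctrl.nose_length is the distance from the TCP to the fingertips, in m); z points along the fingers, y is the direction in which the jaws open and shut (so a half turn about z gives the same grasp; the last joint's range is limited). The gripper opens to 85 mm and grips with 20 to 120 N. Pads are 22 mm wide; open, the fingers measure 114 mm over their backs; the gripper's body (76 mm by 85 mm) begins 54 mm behind the grasp point. The pads swing forward as they close: fully open they stand 13 mm farther back than shut.
Start: joints at [1.262, 0.353, 1.633, -0, 1.155, -0.002], TCP at [0.189, 0.596, 0.239] pointing down, gripper open.
Joint ranges: [-2.63, 2.63], [-0.92, 2.1], [0.06, 2.66], [-1.3, 4.44], [0, 2.69], [-3.02, 3.02]. Speed limits (rad/s): [2.22, 2.22, 2.79, 3.14, 3.14, 3.14].

INTERFACE

Orientations are given as a unit quaternion [x, y, z, w].
In Python, from plant import ctrl gives the robot as it stands.
- The arm moves only by the tool arm_command, never from a script. Its argument "targets" is a list that holds one entry, the list of rows, each a list of 4 numbers: the shift along the tool's x, y, z in m, then the turn about the tool's z in degrees. A call has 1 to 10 rows; each row is the pose to reach, as a shift and turn from the pose commanded when the call began, along the tool's axes at that moment; what a row does not reach only later rows make up. A row lasts 1/8 s, in which the tool goes at most 62.5 mm and 10.7 degrees, less where a joint would pass 70% of its speed; a pose out of reach is approached as far as the arm can. A call with a gripper value outside its range is refused whole. "gripper" is the gripper's target within -1 to 1 (fully open at 1, half-way at 0, shut at -1), set as the call begins (left out, the last holds). The fingers move at their own pace and stop on an object; "newtons" is the grip in N (left out, the last holds). Time passes only in rows, so rows that repeat a pose let the fingers close. It gives the time, the measured TCP pose, the force and the opening at its end, in the units of the state.
- ctrl.observe(): the state, without advancing time (a new reading comes with each control period).
- ctrl.snapshot(name): name is "scene" or "top"; returns a dict with "img" (480x640x3 uint8, red, green, blue), "z_map" (480x640 float32, m along the optical axis (not along the pixel's ray), 0 where there is no reading), "mtx" (3x3 intrinsics, pixels), "rvec" (rotation vector, rad) and "tvec" (3), from world to camera coordinates, as OpenCV has them. Camera axes: x right, y down, z forward; pixel columns grow to the right and rows downward; lengths in m; the calibration is good to about 2 mm. A picture is of the moment at which its call begins.
- ctrl.close_job(): hands the job in, once; it reports no verdict.
The state is a dict: "time_s": time; "joint_positions": joint angles; "joint_velocities": joint speeds; "joint_torque": joint torques, N m; "position": TCP position; "tcp_rot": TCP orientation; "ft_force": force on the tool from outside, world axes, zero at the start; "ft_torque": the same for the moment, N m; "finger_gap": opening from 0.0 (shut) to 1.0 (fully open).
Only numpy, scipy, OpenCV 4.12 (cv2) and the standard library are available. Lean on these libraries where they do the work, as an engineer would, in place of code of your own. Each camera call takes 0.05 s, during which the arm holds its last target.

## Working session

There is one attempt and no reset: what is moved stays moved. The work goes in short steps, Python scripts to look and compute and a tool call to move; the robot and the scene stay as the last step left them, time stands still between calls to the robot, and variables do not carry over. Pictures are saved under pics/ and viewed, and the job is handed in when it is done.

Besides the shell and the picture viewer there is one more tool, called after "Emit:" in YAML: its name, and indented under it one key for each argument. arm_command: Moves the arm, as the interface text tells. Its arguments: {"type":"object","properties":{"targets":{"type":"array","items":{"type":"array","items":{"type":"array","items":{"type":"number"}}}},"gripper":{"type":"number"},"newtons":{"type":"number"}},"required":["targets"]}

```bash
ls; mkdir -p pics; python3 - <<'E'
from plant import ctrl
import cv2,numpy as np
s=ctrl.observe();print({k:np.round(v,3).tolist() for k,v in s.items()})
print(ctrl.nose_length)
for n in("scene","top"):
    d=ctrl.snapshot(n);cv2.imwrite(f"pics/{n}0.png",d["img"][:,:,::-1]);np.savez(f"{n}0.npz",**d)
    R=cv2.Rodrigues(np.array(d["rvec"]))[0];print(n,d["mtx"],R,(-R.T@np.array(d["tvec"]).ravel()))
E
```

```text
pics
{'time_s': 0.0, 'joint_positions': [1.262, 0.354, 1.634, 0.0, 1.155, -0.002], 'joint_velocities': [-0.001, 0.001, -0.0, 0.0, -0.0, 0.001], 'joint_torque': [0.002, -60.523, -34.209, 0.0, 0.009, 0.0], 'position': [0.189, 0.595, 0.239], 'tcp_rot': [0.153, 0.988, -0.001, -0.0], 'ft_force': [-0.755, 0.28, -0.54], 'ft_torque': [0.012, 0.004, -0.004], 'finger_gap': 1.002}
0.008
scene [[538.76871739   0.         316.85039829]
 [  0.         538.76871739 245.57905293]
 [  0.           0.           1.        ]] [[-0.72843505  0.6849043   0.0169843 ]
 [ 0.42337961  0.4695021  -0.77480157]
 [-0.53863909 -0.55720182 -0.63197631]] [1.19868031 0.66399311 0.87784448]
top [[525.9280276    0.         326.03088941]
 [  0.         525.9280276  241.02752996]
 [  0.           0.           1.        ]] [[ 0.01478528 -0.9998876  -0.00248781]
 [-0.99641972 -0.01452678 -0.0832869 ]
 [ 0.0832414   0.00371032 -0.9965225 ]] [ 0.48388899 -0.01628897  1.20459162]
```

View pics/scene0.png

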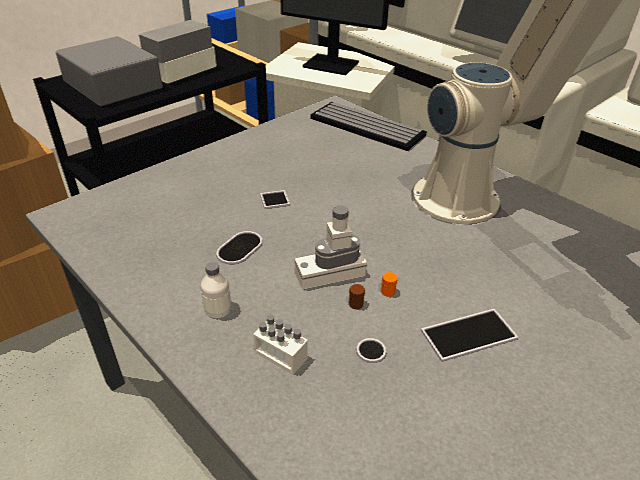

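View pics/top0.png

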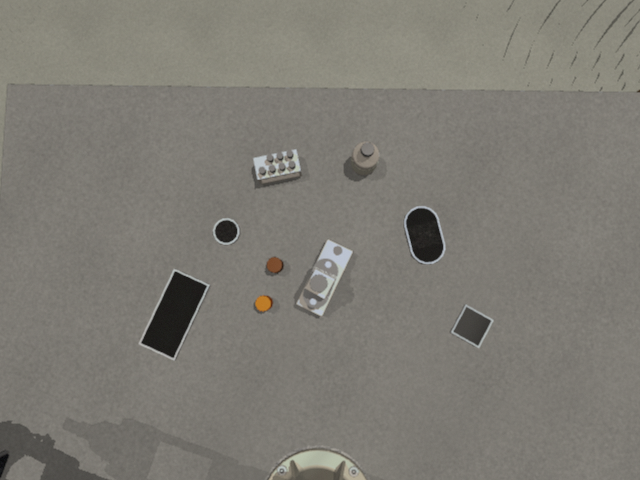

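```bash
cat > h.py <<'E'
import cv2,numpy as np
def load(n):
    d=np.load(n) if isinstance(n,str) else n
    R=cv2.Rodrigues(np.array(d["rvec"]))[0];t=np.array(d["tvec"]).ravel()
    return dict(img=d["img"],z=d["z_map"],K=d["mtx"],R=R,t=t,c=-R.T@t)
def cloud(d):
    v,u=np.mgrid[0:480,0:640]
    r=np.stack([(u-d["K"][0,2])/d["K"][0,0],(v-d["K"][1,2])/d["K"][1,1],np.ones_like(u)],-1)
    p=r*d["z"][...,None]
    return (p-d["t"])@d["R"]
def ray(d,uv,h):
    uv=np.atleast_2d(np.array(uv,float))
    r=np.c_[(uv-d["K"][:2,2])/d["K"][0,0],np.ones(len(uv))]@d["R"]
    return d["c"]+r*((h-d["c"][2])/r[:,2])[:,None]
def rect(xy):
    c,(w,l),a=cv2.minAreaRect(np.float32(xy[:,:2])*1000)
    if w<l: w,l,a=l,w,a+90
    return np.round(c,1),round(w,1),round(l,1),round((a+90)%180-90,1)
E
cat > m.py <<'E'
from h import *
for n in("top0","scene0"):
    d=load(n+".npz");P=cloud(d);H=P[...,2]
    print(n,"table h",np.median(H[(P[...,0]>.3)&(P[...,0]<.8)&(abs(P[...,1])<.5)]))
    img=d["img"];g=img.max(2)
    ok=(P[...,0]>.2)&(P[...,0]<.9)&(abs(P[...,1])<.5)
    m=((g<55)&ok&(H<.02)).astype(np.uint8)
    cs,_=cv2.findContours(m,cv2.RETR_EXTERNAL,cv2.CHAIN_APPROX_NONE)
    for c in cs:
        a=cv2.contourArea(c)
        if a<100: continue
        xy=ray(d,c[:,0],.003);print("tray",c[:,0].mean(0).round(),a,rect(xy))
    for nm,h in(("pot",.192),("sq",.144),("oval",.096),("long",.048)):
        m=(abs(H-h)<.006)&ok
        k,l,s,ce=cv2.connectedComponentsWithStats(m.astype(np.uint8))
        for i in range(1,k):
            if s[i,4]<60: continue
            q=l==i
            print(nm,h,ce[i].round(),s[i,4],"h",np.median(H[q]).round(4),rect(P[q]),(P[q].mean(0)*1000).round(1))
E
python3 m.py; python3 - <<'E'
import cv2
a=cv2.imread("pics/top0.png")[225:335,270:380];b=cv2.imread("pics/scene0.png")[195:305,280:400]
cv2.imwrite("pics/c0.png",cv2.hconcat([cv2.resize(a,(390,390),interpolation=2),cv2.resize(b,(400,390),interpolation=2)]))
E
```

```text
top0 table h -0.000873822950229882
tray [174. 314.] 2598.5 (array([413.6, 331.2]), 175.2, 78.8, -23.4)
tray [226. 231.] 317.0 (array([604.1, 218.3]), 46.4, 46.0, 1.7)
tray [424. 235.] 1335.5 (array([ 602.7, -236.9]), 121.9, 68.2, 14.7)
pot 0.192 [319. 283.] 244 h 0.1908 (array([486.5,   0.8]), 32.8, 32.6, -89.2) [4.868e+02 2.000e-01 1.908e+02]
sq 0.144 [321. 284.] 271 h 0.1424 (array([485.9,  -1.4]), 46.0, 45.9, 62.5) [484.9  -3.5 142.5]
oval 0.096 [365. 156.] 154 h 0.0952 (array([764.7, -96.1]), 48.2, 41.0, 74.7) [760.5 -93.7  95.4]
oval 0.096 [326. 268.] 339 h 0.0948 (array([516.4,  -5.9]), 64.7, 44.2, -85.1) [519.6 -13.7  94.9]
oval 0.096 [315. 299.] 303 h 0.0949 (array([459.5,  -1.2]), 69.2, 43.6, -77.5) [454.5   8.6  95. ]
long 0.048 [330. 271.] 900 h 0.0466 (array([500. , -10.5]), 160.0, 63.9, -24.7) [514.5 -21.4  46.7]
long 0.048 [274. 265.] 188 h 0.0467 (array([526.2, 100.8]), 33.3, 32.8, 46.8) [526.1 100.7  46.8]
long 0.048 [263. 304.] 192 h 0.0467 (array([441.5, 123. ]), 33.1, 32.7, -89.5) [441.4 123.7  46.8]
scene0 table h -0.0004795734754927641
tray [371. 349.] 297.0 (arr
[... 427 characters left out ...]
    6.3 143. ]
oval 0.096 [335. 246.] 421 h 0.095 (array([492.6,   2.2]), 107.3, 58.8, -30.2) [501.9   2.8  95.1]
oval 0.096 [213. 281.] 161 h 0.0951 (array([773.2, -89.5]), 46.7, 35.9, -24.2) [776.1 -86.   95.4]
long 0.048 [322. 265.] 640 h 0.047 (array([503.8,  -9.2]), 160.3, 68.2, -25.6) [528.7  -8.4  47. ]
long 0.048 [389. 277.] 135 h 0.047 (array([443.4, 124.2]), 35.0, 34.0, -45.4) [445.6 124.9  46.8]
long 0.048 [356. 290.] 150 h 0.0467 (array([530.1, 102.5]), 35.9, 33.5, 45.0) [531.  102.5  46.6]
long 0.048 [216. 301.] 105 h 0.0482 (array([779.3, -79. ]), 59.1, 26.5, -28.1) [781.9 -76.3  48.1]
long 0.048 [298. 352.] 68 h 0.048 (array([741.2, 146.7]), 51.0, 5.6, 8.7) [745.1 147.6  48.1]
```

View pics/c0.png

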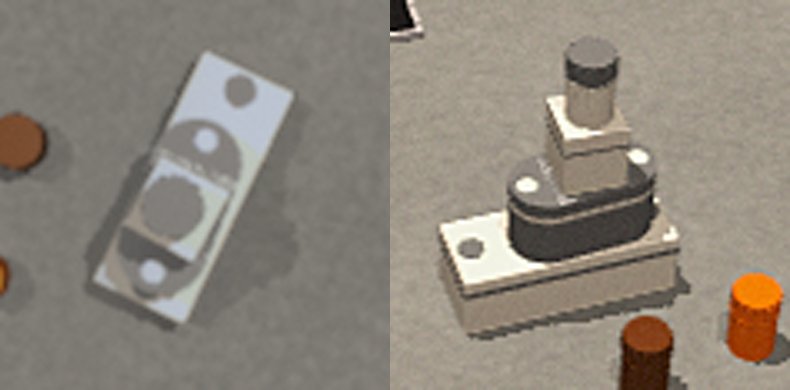

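The crop shows the stack at top pixel (319,283) and scene pixel (340,215): a grey-capped white pot on a white box, then the dark oval cassette, then the white long cassette. There are three candidates for the pot: the grey/white one on the stack at top (319,283), a brown cup at (274,265) and an orange cup at (263,304). The white/grey one on the stack is meant, since the other two are brown and orange, and they stand on the table.

The square tray was missed in the top view, so I'll measure it and set up the move helper.

```bash
cat > go.py <<'E'
import sys,numpy as np
from plant import ctrl
from scipy.spatial.transform import Rotation as R
s=ctrl.observe();r=R.from_quat(s["tcp_rot"]);p=np.array(s["position"])
def to(x,y,z,head=None):
    """target in mm + heading of tool y (deg)"""
    sh=r.inv().apply(np.array([x,y,z])/1000-p)
    ty=r.as_matrix()[:,1];h=np.degrees(np.arctan2(ty[1],ty[0]))
    turn=0 if head is None else -((head-h+90)%180-90)
    print("t",s["time_s"],"pos",(p*1000).round(1),"head",h.round(1),"j6",np.round(s["joint_positions"][5],2),"gap",round(s["finger_gap"],3),"F",np.round(s["ft_force"],1),"-> shift",sh.round(4),"turn",round(turn,1))
if __name__=="__main__": to(*[float(a) for a in sys.argv[1:]])
E
python3 - <<'E'
from h import *
d=load("top0.npz");P=cloud(d);g=d["img"].max(2)
m=np.zeros((480,640),np.uint8);m[300:352,445:500]=(g[300:352,445:500]<80)
cs,_=cv2.findContours(m,0,1)
for c in cs:
    if cv2.contourArea(c)>100:print(cv2.contourArea(c),rect(ray(d,c[:,0],.003)))
m[300:352,445:500]=(g[300:352,445:500]>150);cs,_=cv2.findContours(m,0,1)
for c in cs:
    if cv2.contourArea(c)>100:print("rim",cv2.contourArea(c),rect(ray(d,c[:,0],.007)))
E
python3 go.py 489 1 239 62.5
```

```text
686.5 (array([ 396.8, -344.3]), 60.9, 60.8, -28.6)
rim 972.5 (array([ 397. , -343.7]), 72.3, 71.9, -28.6)
t 0.1 pos [188.6 595.4 238.6] head 72.4 j6 -0.0 gap 1.002 F [-0.1 -0.2 -0.1] -> shift [-4.659e-01 -4.760e-01  2.000e-04] turn 9.9
```

Emit:
arm_command:
  targets:
    - [[-0.03,-0.03,-0.02,1],[-0.07,-0.07,-0.03,2],[-0.11,-0.11,-0.03,4],[-0.15,-0.15,-0.03,6],[-0.19,-0.19,-0.03,8],[-0.23,-0.23,-0.03,10],[-0.27,-0.27,-0.03,10],[-0.31,-0.31,-0.03,10],[-0.35,-0.35,-0.03,10],[-0.38,-0.39,-0.03,10]]
  gripper: 1

```text
time_s: 1.35
position: [0.4339, 0.1074, 0.2692]
tcp_rot: [0.239, 0.971, 0.0, 0.0]
ft_force: [-0.5, -0.4, 0.0]
finger_gap: 0.995
```

```bash
python3 go.py 489 1 265 62.5
```

```text
t 1.35 pos [433.9 107.4 269.2] head 62.4 j6 -0.85 gap 0.995 F [-0.5 -0.4  0. ] -> shift [-0.0981 -0.0688  0.0043] turn -0.1
```

Emit:
arm_command:
  targets:
    - [[-0.04,-0.03,0.004,0],[-0.07,-0.05,0.004,0],[-0.09,-0.063,0.004,0],[-0.098,-0.069,0.004,0],[-0.098,-0.069,0.004,0]]

```text
time_s: 1.98
position: [0.4879, 0.0027, 0.265]
tcp_rot: [0.239, 0.971, 0.0, -0.0]
ft_force: [0.3, 1.3, 0.4]
finger_gap: 0.998
```

```bash
python3 go.py 489 1 168 62.5; python3 - <<'E'
from plant import ctrl
import cv2,numpy as np
d=ctrl.snapshot("scene");np.savez("s1.npz",**d);a=d["img"][100:320,240:440,::-1]
e=ctrl.snapshot("top");np.savez("t1.npz",**e);b=e["img"][200:340,240:400,::-1]
cv2.imwrite("pics/1.png",cv2.hconcat([cv2.resize(a,(400,440),interpolation=2),cv2.resize(b,(400,440),interpolation=2)]))
E
```

```text
t 1.975 pos [487.9   2.7 265. ] head 62.4 j6 -1.09 gap 0.998 F [0.3 1.3 0.4] -> shift [-0.0018 -0.001   0.097 ] turn -0.1
```

View pics/1.png

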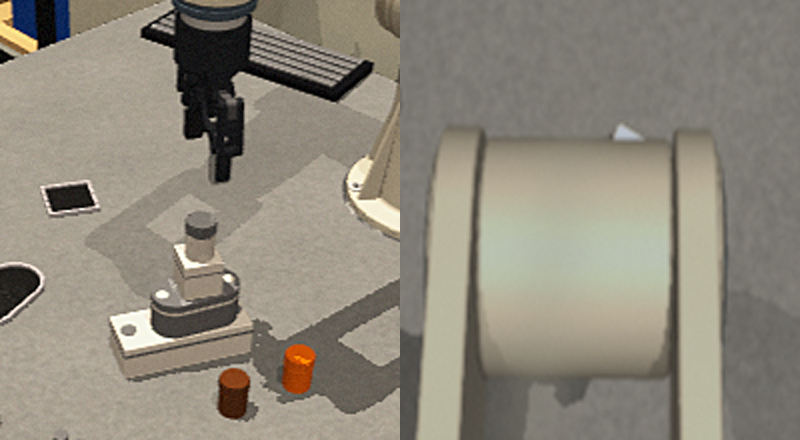

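The scene crop shows the open gripper directly over the stack, with the nearer fingertip at about scene pixel (350,190) and the pot still in place at (340,212). I'll check the fingertip height and position in depth.

```bash
python3 - <<'E'
from h import *
d=load("s1.npz");P=cloud(d)
m=(P[...,2]>.21)&(P[...,2]<.30)&(abs(P[...,0]-.488)<.1)&(abs(P[...,1])<.1)
q=P[m]*1000;print(len(q),np.percentile(q[:,2],[0,1,5]))
h=np.radians(62.4);ty=np.array([np.cos(h),np.sin(h)]);tx=np.array([-np.sin(h),np.cos(h)])
k=q[q[:,2]<275];a=(k[:,:2]-[487.9,2.7])@ty;b=(k[:,:2]-[487.9,2.7])@tx
for s in(a>0,a<0): print(s.sum(),np.percentile(a[s],[2,50,98]),np.percentile(b[s],[2,50,98]),k[s,2].min())
E
```

```text
248 [267.61985897 268.61994961 271.20233658]
17 [43.24231221 47.61893437 50.47078249] [-12.15289414  -4.05077669   9.34174167] 267.6806065537333
19 [-48.32963904 -43.3489141  -39.39075062] [-11.63548338  -3.60651146   7.80432924] 267.6198589731519
```

Emit:
arm_command:
  targets:
    - [[-0.001,-0.001,0.03,0],[-0.001,-0.001,0.06,0],[-0.001,-0.001,0.08,0],[-0.001,-0.001,0.092,0],[-0.001,-0.001,0.097,0],[-0.001,-0.001,0.097,0]]

```text
time_s: 2.82
position: [0.4887, 0.0016, 0.1685]
tcp_rot: [0.238, 0.971, 0.0, 0.0]
ft_force: [-0.8, -0.7, 1.2]
finger_gap: 1.0
```

Emit:
arm_command:
  targets:
    - [[0,0,0,0],[0,0,0,0],[0,0,0,0],[0,0,0,0],[0,0,0,0],[0,0,0,0],[0,0,0,0],[0,0,0,0]]
  gripper: -1
  newtons: 25

```text
time_s: 3.82
position: [0.4888, 0.0013, 0.1687]
tcp_rot: [0.238, 0.971, 0.0, 0.0]
ft_force: [-1.1, -0.3, 4.7]
finger_gap: 0.391
```

```bash
python3 go.py 489 1 168 62.5; python3 - <<'E'
from plant import ctrl
import cv2,numpy as np
d=ctrl.snapshot("scene");a=d["img"][130:320,250:450,::-1]
cv2.imwrite("pics/2.png",cv2.resize(a,(600,570),interpolation=2))
E
```

```text
t 3.825 pos [488.8   1.3 168.7] head 62.4 j6 -1.09 gap 0.391 F [-1.1 -0.3  4.7] -> shift [-0.0003 -0.0002  0.0007] turn -0.1
```

View pics/2.png

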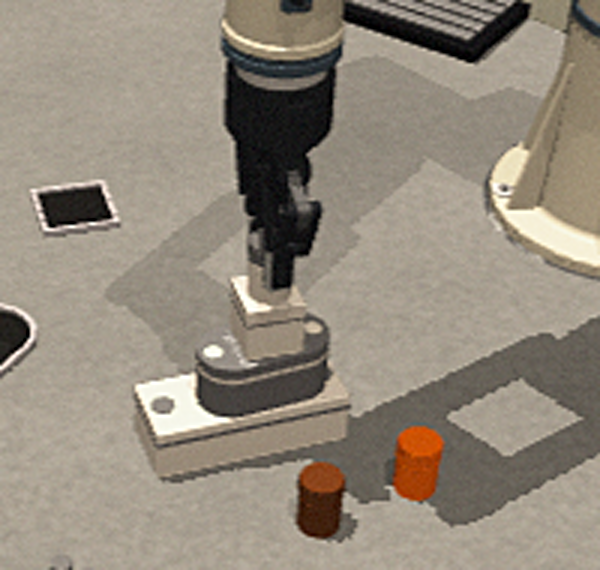

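Emit:
arm_command:
  targets:
    - [[0,0,-0.003,0],[0,0,-0.012,0],[0,0,-0.03,0],[0,0,-0.05,0],[0,0,-0.06,0],[0,0,-0.06,0]]

```text
time_s: 4.62
position: [0.4889, 0.0014, 0.2289]
tcp_rot: [0.238, 0.971, 0.0, 0.001]
ft_force: [0.8, 0.4, -1.2]
finger_gap: 0.389
```

```bash
python3 go.py 603.8 217.9 228 62.5; python3 - <<'E'
from plant import ctrl
import cv2,numpy as np
d=ctrl.snapshot("scene");a=d["img"][100:320,240:440,::-1]
cv2.imwrite("pics/3.png",cv2.resize(a,(500,550),interpolation=2))
E
```

```text
t 4.625 pos [488.9   1.4 228.9] head 62.4 j6 -1.09 gap 0.389 F [ 0.8  0.4 -1.2] -> shift [-0.0016  0.2451  0.0011] turn -0.1
```

View pics/3.png

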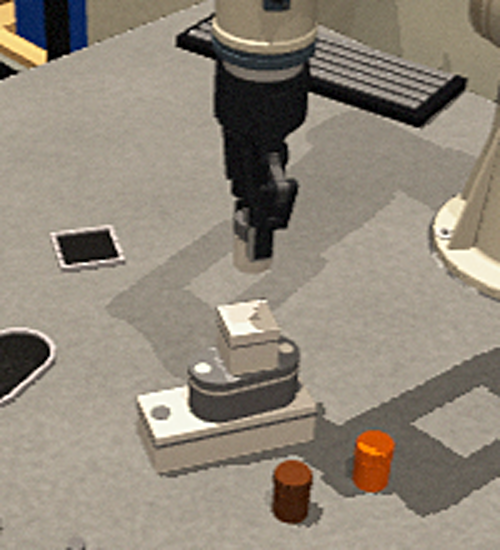

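The pot has been lifted: its bottom is at about scene pixel (340,207), clear of the box at (338,230), and the stack has not moved. Next I carry it to the round tray.

Emit:
arm_command:
  targets:
    - [[0,0.01,0,0],[0,0.035,0,0],[0,0.07,0,0],[-0.001,0.105,0,0],[-0.001,0.14,0,0],[-0.001,0.175,0,0],[-0.002,0.205,0,0],[-0.002,0.23,0,0],[-0.002,0.242,0,0],[-0.002,0.245,0,0]]

```text
time_s: 5.92
position: [0.6035, 0.2181, 0.2275]
tcp_rot: [0.238, 0.971, -0.0, -0.0]
ft_force: [0.9, -0.3, -1.1]
finger_gap: 0.391
```

Emit:
arm_command:
  targets:
    - [[0,0,0.02,0],[0,0,0.05,0],[0,0,0.09,0],[0,0,0.13,0],[0,0,0.16,0],[0,0,0.18,0],[0,0,0.188,0],[0,0,0.19,0],[0,0,0.19,0]]

```text
time_s: 7.05
position: [0.6044, 0.2178, 0.0392]
tcp_rot: [0.238, 0.971, 0.0, 0.001]
ft_force: [-0.2, -0.1, -0.5]
finger_gap: 0.392
```

```bash
python3 go.py 603.8 217.9 28 62.5; python3 - <<'E'
from plant import ctrl
import cv2,numpy as np
d=ctrl.snapshot("scene");a=d["img"][240:400,280:440,::-1]
e=ctrl.snapshot("top");b=e["img"][160:320,160:320,::-1]
cv2.imwrite("pics/4.png",cv2.hconcat([cv2.resize(a,(400,400),interpolation=2),cv2.resize(b,(400,400),interpolation=2)]))
E
```

```text
t 7.05 pos [604.4 217.8  39.2] head 62.4 j6 -0.75 gap 0.392 F [-0.2 -0.1 -0.5] -> shift [ 0.0006 -0.0002  0.0112] turn -0.1
```

View pics/4.png

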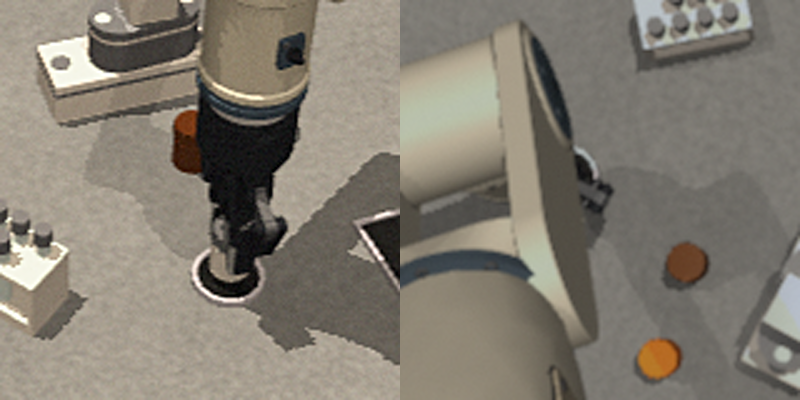

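The pot hangs over the round tray (well at about scene pixel (371,349)), inside the rim, and the brown cup and the rack are clear. Now I lower it.

Emit:
arm_command:
  targets:
    - [[0,0,0.004,0],[0,0,0.008,0],[0,0,0.01,0],[0,0,0.011,0],[0,0,0.011,0]]

```text
time_s: 7.78
position: [0.6036, 0.2176, 0.0278]
tcp_rot: [0.238, 0.971, -0.0, -0.0]
ft_force: [-2.6, -0.7, 6.4]
finger_gap: 0.389
```

Emit:
arm_command:
  targets:
    - [[0,0,0,0],[0,0,0,0],[0,0,0,0],[0,0,0,0],[0,0,-0.01,0],[0,0,-0.04,0],[0,0,-0.09,0],[0,0,-0.14,0],[0,0,-0.18,0],[0,0,-0.2,0]]
  gripper: 1

```text
time_s: 9.02
position: [0.6047, 0.2179, 0.231]
tcp_rot: [0.238, 0.971, 0.001, 0.002]
ft_force: [0.2, -0.7, -0.0]
finger_gap: 1.002
```

```bash
python3 go.py 488 -0.5 228 62.5; python3 - <<'E'
from plant import ctrl
import cv2,numpy as np
from h import *
d=ctrl.snapshot("scene");np.savez("s2.npz",**d);a=d["img"][200:400,280:480,::-1]
cv2.imwrite("pics/5.png",cv2.resize(a,(600,600),interpolation=2))
d=load(d);P=cloud(d);H=P[...,2]
for h,c,r in((.051,(.604,.218),.06),(.144,(.488,0),.06)):
    m=(abs(H-h)<.006)&(abs(P[...,0]-c[0])<r)&(abs(P[...,1]-c[1])<r);print(m.sum(),rect(P[m]),np.median(H[m]))
E
```

```text
t 9.025 pos [604.7 217.9 231. ] head 62.4 j6 -0.75 gap 1.002 F [ 0.2 -0.7 -0. ] -> shift [ 0.0023 -0.2477  0.0023] turn -0.1
192 (array([604.9, 218.4]), 33.9, 33.5, -30.3) 0.05016804580301319
283 (array([488.4,  -2.5]), 51.8, 46.9, 63.0) 0.14270538948814943
```

View pics/5.png

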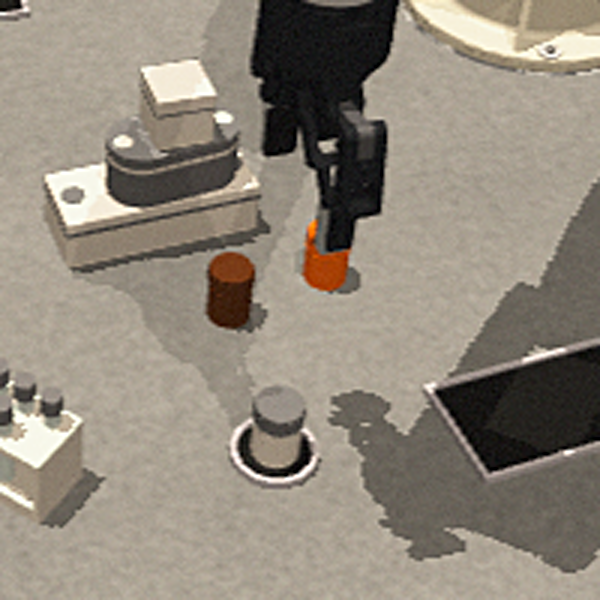

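The pot stands inside the round tray at scene pixel (372,345), with black floor visible all round. The box has not moved. Back to the stack for the box.

Emit:
arm_command:
  targets:
    - [[0,-0.02,-0.01,0],[0,-0.05,-0.01,0],[0.001,-0.09,-0.01,0],[0.001,-0.13,-0.01,0],[0.001,-0.17,-0.01,0],[0.002,-0.205,-0.01,0],[0.002,-0.23,-0.01,0],[0.002,-0.244,-0.01,0],[0.002,-0.248,-0.01,0],[0.002,-0.248,-0.01,0]]

```text
time_s: 10.32
position: [0.4873, -0.0011, 0.2372]
tcp_rot: [0.238, 0.971, 0.0, -0.0]
ft_force: [0.3, -0.4, -0.2]
finger_gap: 0.997
```

```bash
python3 go.py 487.5 -1 118 62.6
```

```text
t 10.325 pos [487.3  -1.1 237.2] head 62.4 j6 -1.09 gap 0.997 F [ 0.3 -0.4 -0.2] -> shift [-0.0002  0.0002  0.1192] turn -0.2
```

Emit:
arm_command:
  targets:
    - [[0,0,0.03,0],[0,0,0.06,0],[0,0,0.09,0],[0,0,0.11,0],[0,0,0.117,0],[0,0,0.119,0],[0,0,0.119,0]]

```text
time_s: 11.2
position: [0.4877, -0.0011, 0.1189]
tcp_rot: [0.238, 0.971, 0.0, 0.0]
ft_force: [0.7, 0.2, -0.1]
finger_gap: 0.996
```

Emit:
arm_command:
  targets:
    - [[0,0,0,0],[0,0,0,0],[0,0,0,0],[0,0,0,0],[0,0,0,0],[0,0,0,0],[0,0,0,0]]
  gripper: -1
  newtons: 25

```text
time_s: 12.08
position: [0.4876, -0.0013, 0.1188]
tcp_rot: [0.238, 0.971, 0.0, 0.0]
ft_force: [-0.3, 0.6, 5.9]
finger_gap: 0.535
```

Emit:
arm_command:
  targets:
    - [[0,0,-0.003,0],[0,0,-0.012,0],[0,0,-0.03,0],[0,0,-0.05,0],[0,0,-0.06,0],[0,0,-0.06,0]]

```text
time_s: 12.82
position: [0.4876, -0.0013, 0.1789]
tcp_rot: [0.238, 0.971, 0.0, 0.001]
ft_force: [-0.2, 0.2, -2.1]
finger_gap: 0.538
```

```bash
python3 go.py 396.5 -344.3 178 61.5; python3 - <<'E'
from plant import ctrl
import cv2,numpy as np
from h import *
d=ctrl.snapshot("scene");np.savez("s3.npz",**d);a=d["img"][130:330,240:440,::-1]
cv2.imwrite("pics/6.png",cv2.resize(a,(600,600),interpolation=2))
E
```

```text
t 12.825 pos [487.6  -1.3 178.9] head 62.4 j6 -1.1 gap 0.538 F [-0.2  0.2 -2.1] -> shift [-0.0781 -0.3462  0.0008] turn 0.9
```

View pics/6.png

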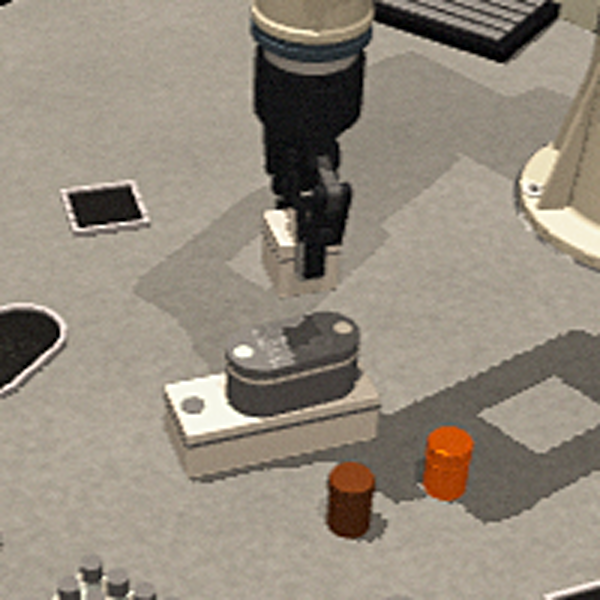

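The box is held level at about scene pixel (340,220). The oval cassette still stands in place at (337,250), uncovered. Carrying the box to the square tray.

Emit:
arm_command:
  targets:
    - [[-0.003,-0.012,0,0],[-0.01,-0.045,0,0],[-0.019,-0.085,0,1],[-0.028,-0.125,0,1],[-0.038,-0.17,0,1],[-0.048,-0.215,0,1],[-0.058,-0.26,0,1],[-0.067,-0.3,0,1],[-0.074,-0.33,0,1],[-0.078,-0.346,0,1]]

```text
time_s: 14.12
position: [0.3949, -0.3455, 0.1776]
tcp_rot: [0.248, 0.969, 0.0, -0.001]
ft_force: [0.5, -0.9, -1.7]
finger_gap: 0.535
```

```bash
python3 go.py 396.5 -344.3 33 61.5
```

```text
t 14.125 pos [ 394.9 -345.5  177.6] head 61.3 j6 -1.79 gap 0.535 F [ 0.5 -0.9 -1.7] -> shift [-0.001   0.0018  0.1446] turn -0.2
```

Emit:
arm_command:
  targets:
    - [[0,0.001,0.02,0],[0,0.001,0.05,0],[0,0.001,0.09,0],[0,0.001,0.12,0],[0,0.001,0.138,0],[0,0.001,0.145,0],[0,0.001,0.145,0]]

```text
time_s: 15.0
position: [0.3964, -0.3429, 0.0331]
tcp_rot: [0.247, 0.969, 0.0, -0.0]
ft_force: [-0.4, -0.0, -0.7]
finger_gap: 0.537
```

```bash
python3 go.py 396.5 -344.3 26 61.5; python3 - <<'E'
from plant import ctrl
import cv2,numpy as np
d=ctrl.snapshot("scene");a=d["img"][120:260,200:340,::-1]
e=ctrl.snapshot("top");b=e["img"][260:400,400:540,::-1]
cv2.imwrite("pics/7.png",cv2.hconcat([cv2.resize(a,(400,400),interpolation=2),cv2.resize(b,(400,400),interpolation=2)]))
E
```

```text
t 15.0 pos [ 396.4 -342.9   33.1] head 61.4 j6 -1.79 gap 0.537 F [-0.4 -0.  -0.7] -> shift [-0.0007 -0.0012  0.0071] turn -0.1
```

View pics/7.png

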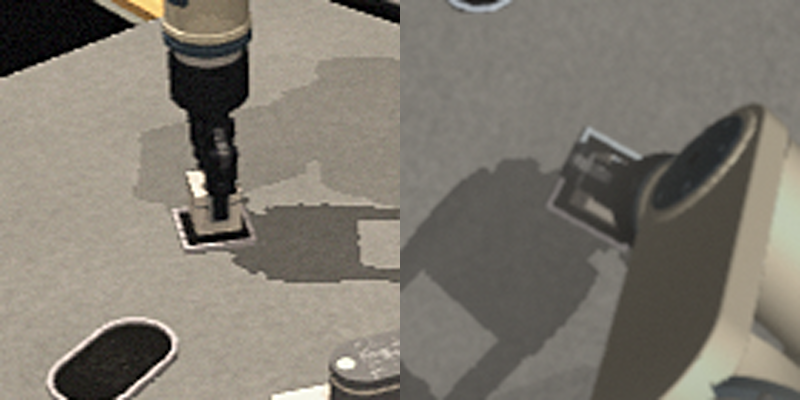

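The box hangs just over the square tray at scene pixel (275,198), inside the rim and lined up with it. Lowering it.

Emit:
arm_command:
  targets:
    - [[-0.001,-0.001,0.003,0],[-0.001,-0.001,0.005,0],[-0.001,-0.001,0.006,0],[-0.001,-0.001,0.007,0],[-0.001,-0.001,0.007,0]]

```text
time_s: 15.72
position: [0.397, -0.3445, 0.0262]
tcp_rot: [0.247, 0.969, 0.0, -0.0]
ft_force: [-1.1, -0.7, -1.3]
finger_gap: 0.541
```

Emit:
arm_command:
  targets:
    - [[0,0,0.001,0],[0,0,0.001,0]]

```text
time_s: 15.98
position: [0.3971, -0.3446, 0.0258]
tcp_rot: [0.247, 0.969, -0.0, 0.0]
ft_force: [-2.1, 1.8, 6.8]
finger_gap: 0.536
```

Contact at 6.8 N. Releasing and rising.

Emit:
arm_command:
  targets:
    - [[0,0,0,0],[0,0,0,0],[0,0,0,0],[0,0,0,0],[0,0,-0.01,0],[0,0,-0.04,0],[0,0,-0.08,0],[0,0,-0.12,0],[0,0,-0.15,0],[0,0,-0.16,0]]
  gripper: 1

```text
time_s: 17.23
position: [0.3978, -0.3452, 0.1876]
tcp_rot: [0.247, 0.969, -0.001, 0.002]
ft_force: [-0.0, 0.5, -0.2]
finger_gap: 1.001
```

```bash
python3 go.py 490 -1 186 61.5; python3 - <<'E'
from plant import ctrl
import cv2,numpy as np
from h import *
d=ctrl.snapshot("scene");np.savez("s4.npz",**d);a=d["img"][140:240,220:320,::-1]
e=ctrl.snapshot("top");np.savez("t4.npz",**e);b=e["img"][220:340,265:385,::-1]
cv2.imwrite("pics/8.png",cv2.hconcat([cv2.resize(a,(400,400),interpolation=2),cv2.resize(b,(400,400),interpolation=2)]))
for n,s in(("scene",d),("top",e)):
  s=load(s);P=cloud(s);H=P[...,2]
  for h,c,r in((.051,(.397,-.344),.06),(.096,(.488,0),.08),(.048,(.503,-.01),.1)):
    m=(abs(H-h)<.005)&(abs(P[...,0]-c[0])<r)&(abs(P[...,1]-c[1])<r);print(n,m.sum(),rect(P[m]) if m.sum()>20 else 0,np.median(H[m]))
E
```

```text
t 17.225 pos [ 397.8 -345.2  187.6] head 61.4 j6 -1.79 gap 1.001 F [-0.   0.5 -0.2] -> shift [0.0836 0.3464 0.0011] turn -0.1
scene 160 (array([ 400. , -342.4]), 52.3, 47.2, 65.3) 0.049359819397623274
scene 659 (array([489.5,  -1.1]), 109.5, 58.8, -20.9) 0.09480449076187626
scene 619 (array([525.6,  23.1]), 164.3, 128.1, -34.2) 0.04697756284230202
top 241 (array([ 392.9, -343.1]), 46.4, 39.5, 61.5) 0.049780547156101515
top 1126 (array([487.6,  -2. ]), 107.3, 53.8, -21.1) 0.09487635366075808
top 905 (array([515.6,  22.6]), 159.4, 137.3, -25.5) 0.04685986391131374
```

View pics/8.png

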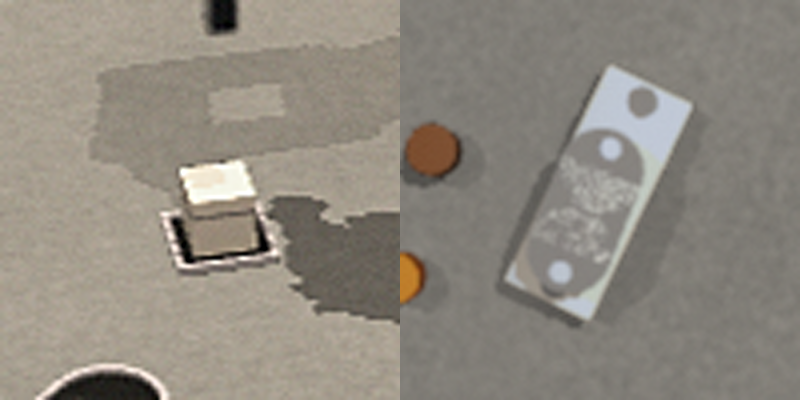

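The box stands inside the square tray with dark floor on every visible side (scene pixel (275,195)). The oval cassette is fully uncovered, with its caps at top pixels (328,265) and (313,301). I'll check its axis a second way.

```bash
python3 - <<'E'
from h import *
for n in("t4.npz","s4.npz"):
    s=load(n);P=cloud(s);H=P[...,2]
    m=(abs(H-.095)<.004)&(abs(P[...,0]-.488)<.08)&(abs(P[...,1])<.08)
    m=cv2.morphologyEx(m.astype(np.uint8),cv2.MORPH_CLOSE,np.ones((5,5)))
    c=max(cv2.findContours(m,0,1)[0],key=cv2.contourArea)
    full=cv2.drawContours(np.zeros_like(m),[c],-1,1,-1)>0
    v,u=np.nonzero(full);q=ray(s,np.c_[u,v],.096)[:,:2]*1000
    w,e=np.linalg.eigh(np.cov(q.T));print(n,q.mean(0).round(1),np.degrees(np.arctan2(e[1,1],e[0,1])),rect(q/1000),np.sqrt(w))
E
```

```text
t4.npz [487.6  -2.1] 158.76566630890287 (array([487.6,  -2. ]), 107.4, 53.8, -21.1) [14.67055277 28.43590389]
s4.npz [493.6   0.7] 160.05097704648784 (array([492.3,   0.7]), 107.8, 58.7, -21.2) [15.97886342 28.82225165]
```

Emit:
arm_command:
  targets:
    - [[0.005,0.02,0,-1],[0.014,0.06,0,-2],[0.025,0.1,0,-3],[0.035,0.145,0,-4],[0.045,0.19,0,-5],[0.056,0.235,0,-6],[0.067,0.28,0,-7],[0.076,0.315,0,-7.5],[0.082,0.34,0,-7.5],[0.083,0.346,0,-7.5]]

```text
time_s: 18.58
position: [0.4886, 0.0009, 0.1839]
tcp_rot: [0.181, 0.983, -0.0, -0.001]
ft_force: [-0.5, -0.1, 0.9]
finger_gap: 1.002
```

```bash
python3 go.py 489 -1.2 68 69
```

```text
t 18.575 pos [488.6   0.9 183.9] head 69.1 j6 -1.21 gap 1.002 F [-0.5 -0.1  0.9] -> shift [-0.0014 -0.0018  0.1159] turn 0.1
```

Emit:
arm_command:
  targets:
    - [[-0.001,-0.001,0.03,0],[-0.001,-0.001,0.06,0],[-0.001,-0.001,0.09,0],[-0.001,-0.001,0.108,0],[-0.001,-0.001,0.115,0],[-0.001,-0.001,0.116,0],[-0.001,-0.001,0.116,0]]

```text
time_s: 19.45
position: [0.4905, -0.0024, 0.0698]
tcp_rot: [0.183, 0.983, 0.0, 0.0]
ft_force: [-0.2, -1.1, -0.6]
finger_gap: 1.003
```

Emit:
arm_command:
  targets:
    - [[0,0,0,0],[0,0,0,0],[0,0,0,0],[0,0,0,0],[0,0,0,0],[0,0,0,0],[0,0,0,0]]
  gripper: -1
  newtons: 35

```text
time_s: 20.32
position: [0.4906, -0.0023, 0.0699]
tcp_rot: [0.183, 0.983, 0.0, 0.001]
ft_force: [-0.4, 0.3, 6.2]
finger_gap: 0.624
```

Emit:
arm_command:
  targets:
    - [[0,0,-0.003,0],[0,0,-0.012,0],[0,0,-0.03,0],[0,0,-0.05,0],[0,0,-0.06,0],[0,0,-0.06,0]]

```text
time_s: 21.08
position: [0.4906, -0.0023, 0.13]
tcp_rot: [0.183, 0.983, 0.0, 0.001]
ft_force: [-0.2, 0.0, -3.1]
finger_gap: 0.627
```

```bash
python3 go.py 602.6 -237.3 128 104.7; python3 - <<'E'
from plant import ctrl
import cv2,numpy as np
from h import *
d=ctrl.snapshot("scene");np.savez("s5.npz",**d);a=d["img"][150:320,250:420,::-1]
cv2.imwrite("pics/9.png",cv2.resize(a,(600,600),interpolation=2))
E
```

```text
t 21.075 pos [490.6  -2.3 130. ] head 68.9 j6 -1.21 gap 0.627 F [-0.2  0.  -3.1] -> shift [-0.189  -0.179   0.0021] turn -35.8
```

View pics/9.png

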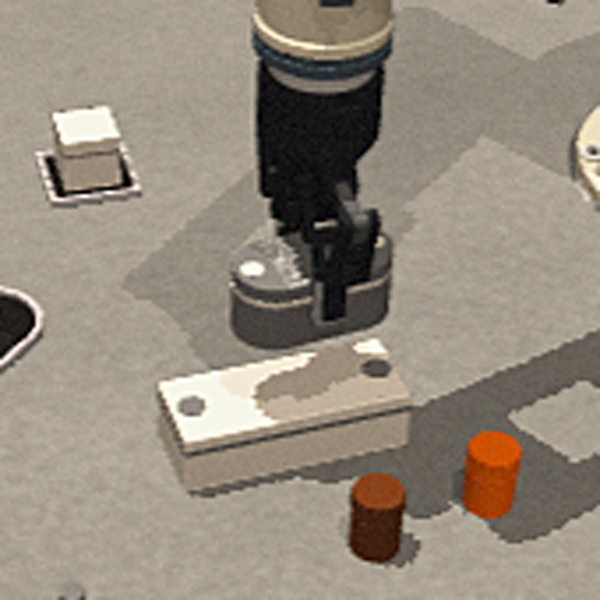

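The oval cassette is held level at scene pixel (338,235). The long cassette below has not moved. Carrying it over to the oval tray with a turn of about 36 degrees.

Emit:
arm_command:
  targets:
    - [[-0.006,-0.006,0,-1],[-0.022,-0.021,0,-4],[-0.045,-0.042,0,-8],[-0.07,-0.066,0,-13],[-0.095,-0.09,0,-18],[-0.12,-0.114,0,-23],[-0.145,-0.138,0,-28],[-0.167,-0.16,0,-32],[-0.182,-0.174,0,-35],[-0.189,-0.179,0,-36]]

```text
time_s: 22.38
position: [0.6021, -0.2386, 0.1282]
tcp_rot: [-0.13, 0.992, 0.0, -0.001]
ft_force: [-1.2, 0.1, -3.1]
finger_gap: 0.626
```

Emit:
arm_command:
  targets:
    - [[0,0,0.01,0],[0,0,0.03,0],[0,0,0.055,0],[0,0,0.075,0],[0,0,0.088,0],[0,0,0.092,0],[0,0,0.092,0]]

```text
time_s: 23.25
position: [0.6024, -0.2373, 0.0374]
tcp_rot: [-0.13, 0.992, -0.0, 0.0]
ft_force: [1.0, -0.9, -2.2]
finger_gap: 0.629
```

```bash
python3 go.py 602.6 -237.3 25 104.7; python3 - <<'E'
from plant import ctrl
import cv2,numpy as np
d=ctrl.snapshot("scene");a=d["img"][160:300,170:310,::-1]
e=ctrl.snapshot("top");b=e["img"][165:305,355:495,::-1]
cv2.imwrite("pics/10.png",cv2.hconcat([cv2.resize(a,(400,400),interpolation=2),cv2.resize(b,(400,400),interpolation=2)]))
E
```

```text
t 23.25 pos [ 602.4 -237.3   37.4] head 104.9 j6 -2.21 gap 0.629 F [ 1.  -0.9 -2.2] -> shift [-0.0002 -0.0001  0.0124] turn 0.2
```

View pics/10.png

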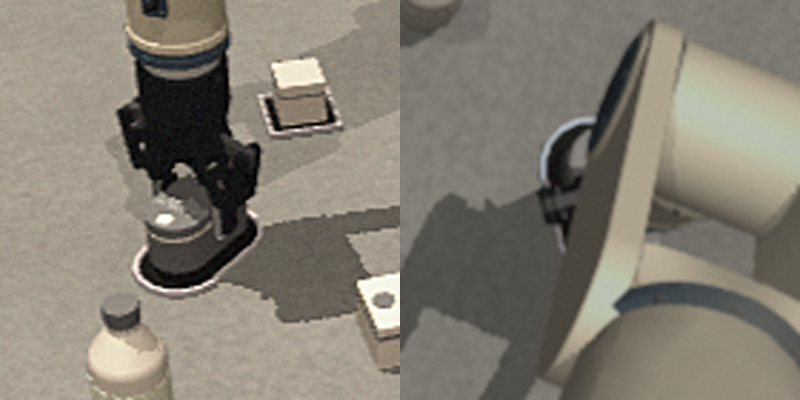

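The oval cassette hangs over its tray at scene pixel (238,245), inside the rim and parallel to it, and the bottle is clear. Lowering.

Emit:
arm_command:
  targets:
    - [[0,0,0.004,0],[0,0,0.008,0],[0,0,0.011,0],[0,0,0.012,0],[0,0,0.012,0]]

```text
time_s: 23.98
position: [0.6022, -0.2373, 0.0252]
tcp_rot: [-0.13, 0.992, 0.0, -0.0]
ft_force: [0.7, 0.5, -2.3]
finger_gap: 0.624
```

Emit:
arm_command:
  targets:
    - [[0,0,0.001,0],[0,0,0.001,0]]

```text
time_s: 24.22
position: [0.6023, -0.2374, 0.025]
tcp_rot: [-0.13, 0.992, -0.0, 0.0]
ft_force: [-2.7, 1.8, 6.0]
finger_gap: 0.628
```

Emit:
arm_command:
  targets:
    - [[0,0,0,0],[0,0,0,0],[0,0,0,0],[0,0,0,0],[0,0,-0.01,0],[0,0,-0.03,0],[0,0,-0.06,0],[0,0,-0.09,0],[0,0,-0.11,0],[0,0,-0.12,0]]
  gripper: 1

```text
time_s: 25.48
position: [0.6027, -0.2375, 0.1463]
tcp_rot: [-0.13, 0.992, -0.001, 0.001]
ft_force: [-0.7, 0.8, -0.0]
finger_gap: 1.0
```

Emit:
arm_command:
  targets:
    - [[0.012,0.012,0,0],[0.03,0.03,0,2],[0.05,0.05,0,6],[0.07,0.07,0,12],[0.09,0.09,0,18],[0.11,0.11,0,24],[0.12,0.12,0,30],[0.13,0.13,0,36],[0.13,0.13,0,40]]

```text
time_s: 26.6
position: [0.4416, -0.1445, 0.1439]
tcp_rot: [0.218, 0.976, 0.0, -0.001]
ft_force: [-0.3, -0.3, -0.2]
finger_gap: 0.998
```

```bash
python3 go.py 501.5 -10 110 65; python3 - <<'E'
from plant import ctrl
import cv2,numpy as np
from h import *
d=ctrl.snapshot("scene");np.savez("s6.npz",**d);a=d["img"][160:310,180:380,::-1]
e=ctrl.snapshot("top");np.savez("t6.npz",**e);b=e["img"][190:340,270:470,::-1]
cv2.imwrite("pics/11.png",cv2.hconcat([cv2.resize(a,(400,300),interpolation=2),cv2.resize(b,(400,300),interpolation=2)]))
for n,s in(("scene",d),("top",e)):
  s=load(s);P=cloud(s);H=P[...,2]
  for h,c,r in((.051,(.397,-.344),.04),(.051,(.602,-.237),.075),(.048,(.503,-.01),.1)):
    m=(abs(H-h)<.005)&(abs(P[...,0]-c[0])<r)&(abs(P[...,1]-c[1])<r)
    m=cv2.morphologyEx(m.astype(np.uint8),2,np.ones((3,3)))
    k,l,st,_=cv2.connectedComponentsWithStats(m)
    if k>1: m=l==1+np.argmax(st[1:,4])
    print(n,m.sum(),rect(P[m]) if m.sum()>20 else 0,np.median(H[m]))
E
```

```text
t 26.6 pos [ 441.6 -144.5  143.9] head 64.8 j6 -1.45 gap 0.998 F [-0.3 -0.3 -0.2] -> shift [0.0031 0.1472 0.0339] turn -0.2
scene 145 (array([ 398.8, -343. ]), 52.3, 44.5, 60.7) 0.04929736216861326
scene 540 (array([ 601.5, -237.2]), 108.7, 57.9, 15.2) 0.04981061559628594
scene 1182 (array([504.2,  -9.5]), 159.4, 67.2, -25.1) 0.04698606811837645
top 169 (array([ 390.6, -356.7]), 40.8, 30.1, 1.1) 0.049813526945154535
top 1010 (array([ 598.8, -238.9]), 106.9, 55.0, 15.1) 0.049820138465044836
top 1861 (array([499.8, -10.3]), 159.4, 63.8, -24.9) 0.04689070788915713
```

View pics/11.png

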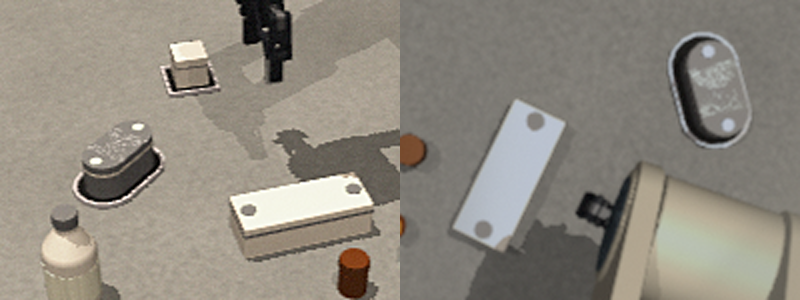

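The oval cassette lies in its tray (scene pixel (238,243)), and the long cassette is alone at top pixel (325,278), angle -25 degrees. Now the last pack.

Emit:
arm_command:
  targets:
    - [[0,0.015,0,0],[0.001,0.045,0,0],[0.002,0.08,0,0],[0.003,0.115,0,0],[0.003,0.138,0,0],[0.003,0.147,0,0],[0.003,0.147,0,0]]

```text
time_s: 27.58
position: [0.5027, -0.0103, 0.1441]
tcp_rot: [0.216, 0.976, -0.0, -0.0]
ft_force: [-0.4, -0.3, 0.4]
finger_gap: 0.999
```

```bash
python3 go.py 502 -10 20 65
```

```text
t 27.575 pos [502.7 -10.3 144.1] head 65.0 j6 -1.16 gap 0.999 F [-0.4 -0.3  0.4] -> shift [ 7.000e-04 -1.000e-04  1.241e-01] turn 0.0
```

Emit:
arm_command:
  targets:
    - [[0.001,0,0.03,0],[0.001,0,0.06,0],[0.001,0,0.085,0],[0.001,0,0.105,0],[0.001,0,0.118,0],[0.001,0,0.123,0],[0.001,0,0.124,0],[0.001,0,0.124,0]]

```text
time_s: 28.58
position: [0.5022, -0.0104, 0.0208]
tcp_rot: [0.217, 0.976, 0.0, 0.0]
ft_force: [-0.1, 0.4, 0.2]
finger_gap: 1.0
```

Emit:
arm_command:
  targets:
    - [[0,0,0,0],[0,0,0,0],[0,0,0,0],[0,0,0,0],[0,0,0,0],[0,0,0,0],[0,0,0,0]]
  gripper: -1
  newtons: 50

```text
time_s: 29.45
position: [0.5022, -0.0103, 0.021]
tcp_rot: [0.217, 0.976, 0.0, 0.0]
ft_force: [-0.9, -0.3, 6.2]
finger_gap: 0.74
```

Emit:
arm_command:
  targets:
    - [[0,0,-0.003,0],[0,0,-0.012,0],[0,0,-0.03,0],[0,0,-0.06,0],[0,0,-0.085,0],[0,0,-0.095,0],[0,0,-0.095,0]]

```text
time_s: 30.32
position: [0.502, -0.0103, 0.1157]
tcp_rot: [0.217, 0.976, 0.0, 0.001]
ft_force: [-0.3, 0.4, -2.3]
finger_gap: 0.74
```

```bash
python3 go.py 413.3 330.6 115 66.6; python3 - <<'E'
from plant import ctrl
import cv2,numpy as np
from h import *
d=ctrl.snapshot("scene");np.savez("s7.npz",**d);a=d["img"][130:330,250:450,::-1]
cv2.imwrite("pics/12.png",cv2.resize(a,(600,600),interpolation=2))
E
```

```text
t 30.325 pos [502.  -10.3 115.7] head 64.9 j6 -1.16 gap 0.74 F [-0.3  0.4 -2.3] -> shift [0.2248 0.2712 0.0006] turn -1.7
```

View pics/12.png

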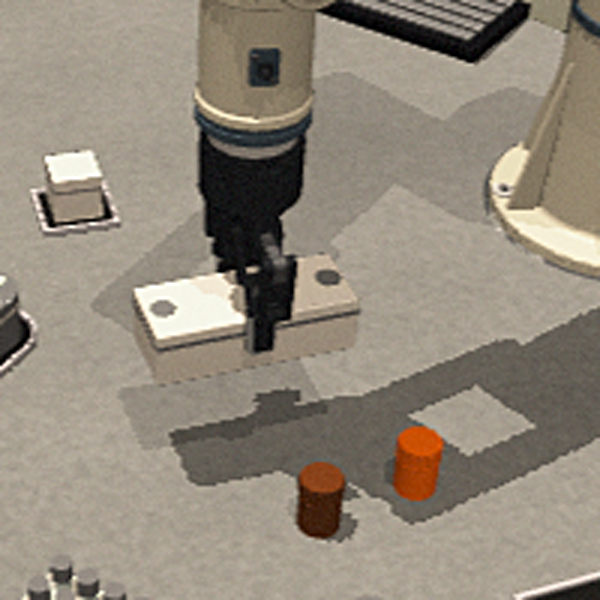

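The long cassette is lifted level at scene pixel (333,238). Its underside is at about 95 mm, which clears the 48 mm cups. Carrying it to the long tray.

Emit:
arm_command:
  targets:
    - [[0.005,0.006,0,0],[0.022,0.027,0,0],[0.047,0.057,0,0],[0.075,0.09,0,-1],[0.105,0.126,0,-1],[0.135,0.162,0,-1],[0.165,0.199,0,-2],[0.193,0.233,0,-2],[0.214,0.258,0,-2],[0.224,0.27,0,-2]]

```text
time_s: 31.62
position: [0.4121, 0.3306, 0.1144]
tcp_rot: [0.199, 0.98, -0.001, -0.001]
ft_force: [0.1, -0.1, -2.2]
finger_gap: 0.743
```

Emit:
arm_command:
  targets:
    - [[0,0,0.01,0],[0,0,0.03,0],[0,0,0.05,0],[0,0,0.065,0],[0,0,0.075,0],[0,0,0.078,0],[0,0,0.078,0]]

```text
time_s: 32.5
position: [0.4135, 0.3292, 0.0374]
tcp_rot: [0.2, 0.98, 0.0, 0.0]
ft_force: [0.7, 0.4, -1.6]
finger_gap: 0.742
```

```bash
python3 go.py 413.3 330.6 24 66.6; python3 - <<'E'
from plant import ctrl
import cv2,numpy as np
d=ctrl.snapshot("scene");a=d["img"][240:400,380:560,::-1]
e=ctrl.snapshot("top");b=e["img"][240:400,90:270,::-1]
cv2.imwrite("pics/13.png",cv2.hconcat([cv2.resize(a,(400,355),interpolation=2),cv2.resize(b,(400,355),interpolation=2)]))
E
```

```text
t 32.5 pos [413.5 329.2  37.4] head 66.9 j6 -0.5 gap 0.742 F [ 0.7  0.4 -1.6] -> shift [0.0008 0.0012 0.0134] turn 0.3
```

View pics/13.png

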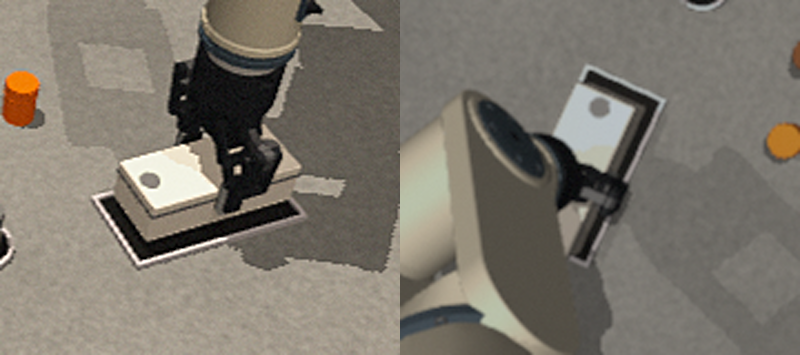

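The cassette hangs about 13 mm above its tray (scene pixel (469,333)), parallel to the rim and inside it. Lowering.

Emit:
arm_command:
  targets:
    - [[0.001,0.001,0.004,0],[0.001,0.001,0.008,0],[0.001,0.001,0.011,0],[0.001,0.001,0.013,0],[0.001,0.001,0.013,0]]

```text
time_s: 33.22
position: [0.4128, 0.3304, 0.0242]
tcp_rot: [0.2, 0.98, -0.0, -0.0]
ft_force: [-0.1, -0.1, -2.4]
finger_gap: 0.743
```

Emit:
arm_command:
  targets:
    - [[0,0,0.001,0],[0,0,0.001,0]]

```text
time_s: 33.48
position: [0.4129, 0.3305, 0.024]
tcp_rot: [0.2, 0.98, 0.0, 0.0]
ft_force: [-3.5, -2.8, 8.4]
finger_gap: 0.741
```

Contact at 8.4 N. Releasing, rising and backing away.

Emit:
arm_command:
  targets:
    - [[0,0,0,0],[0,0,0,0],[0,0,0,0],[0,0,0,0],[0,0,-0.01,0],[0,0,-0.04,0],[0,0,-0.08,0],[0,0,-0.12,0],[0,0,-0.16,0],[0,0,-0.2,0]]
  gripper: 1

```text
time_s: 34.72
position: [0.4126, 0.3303, 0.2254]
tcp_rot: [0.2, 0.98, 0.0, 0.0]
ft_force: [-0.2, 0.1, 0.6]
finger_gap: 0.997
```

Emit:
arm_command:
  targets:
    - [[0.03,0.03,0,0],[0.06,0.06,0,0],[0.1,0.1,0,0],[0.14,0.14,0,0],[0.18,0.18,0,0],[0.21,0.21,0,0],[0.23,0.23,0,0],[0.23,0.23,0,0]]

```text
time_s: 35.72
position: [0.2902, 0.6337, 0.2235]
tcp_rot: [0.199, 0.98, 0.0, -0.0]
ft_force: [0.0, -0.5, 0.2]
finger_gap: 0.997
```

```bash
python3 go.py 413.3 330.6 24 66.6; python3 - <<'E'
from plant import ctrl
import cv2,numpy as np
from h import *
d=ctrl.snapshot("scene");e=ctrl.snapshot("top")
cv2.imwrite("pics/14.png",d["img"][:,:,::-1]);cv2.imwrite("pics/15.png",e["img"][:,:,::-1])
for n,s,o in(("scene",d,"scene0.npz"),("top",e,"top0.npz")):
  s=load(s);P=cloud(s);H=P[...,2];P0=cloud(load(o))
  for nm,h,c,r in(("round",.051,(.604,.218),.04),("sq",.051,(.397,-.344),.05),("oval",.051,(.602,-.237),.075),("long",.051,(.413,.33),.1),("bottle",.12,(.77,-.09),.06),("rack",.065,(.75,.12),.09)):
   for Q in((P,) if h<.06 else (P,P0)):
    hh=Q[...,2]
    m=(abs(hh-h)<(.005 if h<.06 else .015))&(abs(Q[...,0]-c[0])<r)&(abs(Q[...,1]-c[1])<r)
    if h<.06:
      m=cv2.morphologyEx(m.astype(np.uint8),2,np.ones((3,3)));k,l,st,_=cv2.connectedComponentsWithStats(m)
      if k>1:m=l==1+np.argmax(st[1:,4])
    print(n,nm,m.sum(),rect(Q[m]) if m.sum()>20 else 0,np.median(hh[m]).round(4),hh[m].std().round(4))
E
```

```text
t 35.725 pos [290.2 633.7 223.5] head 67.0 j6 -0.03 gap 0.997 F [ 0.  -0.5  0.2] -> shift [-0.2316 -0.2311  0.1994] turn 0.4
scene round 173 (array([604.2, 217. ]), 34.6, 30.6, 42.9) 0.05 0.0017
scene sq 127 (array([ 398.4, -345.4]), 47.4, 45.3, 62.1) 0.0494 0.0018
scene oval 525 (array([ 602.3, -237.1]), 110.4, 57.7, 14.7) 0.0498 0.0017
scene long 1693 (array([413.9, 330.5]), 162.5, 66.2, -23.3) 0.0502 0.0016
scene bottle 199 (array([771.4, -94.1]), 28.4, 27.4, -65.9) 0.1262 0.0084
scene bottle 194 (array([771.2, -94.6]), 29.1, 26.1, 80.6) 0.1264 0.0081
scene rack 937 (array([751.4,  99.6]), 101.4, 53.2, -77.8) 0.058 0.0076
scene rack 939 (array([751.4, 100.2]), 100.5, 52.3, -77.9) 0.0581 0.0077
top round 162 (array([601.5, 215.9]), 32.0, 31.6, -88.7) 0.0493 0.0018
top sq 406 (array([ 395.4, -344.8]), 46.2, 45.5, 61.2) 0.05 0.0021
top oval 1018 (array([ 598.8, -238.6]), 107.1, 55.0, 14.1) 0.0498 0.002
top long 1996 (array([410.1, 328.4]), 160.2, 65.3, -22.9) 0.0498 0.0019
top bottle 165 (array([766.2, -97.2]), 28.8, 25.8, 40.5) 0.1275 0.0063
top bottle 161 (array([766.7, -95.9]), 26.3, 26.0, -52.2) 0.1282 0.006
top rack 757 (array([748.3,  99.3]), 98.2, 52.0, -77.4) 0.0571 0.0065
top rack 761 (array([748.4,  99.4]), 98.1, 51.6, -77.6) 0.0569 0.0067
```

View pics/14.png

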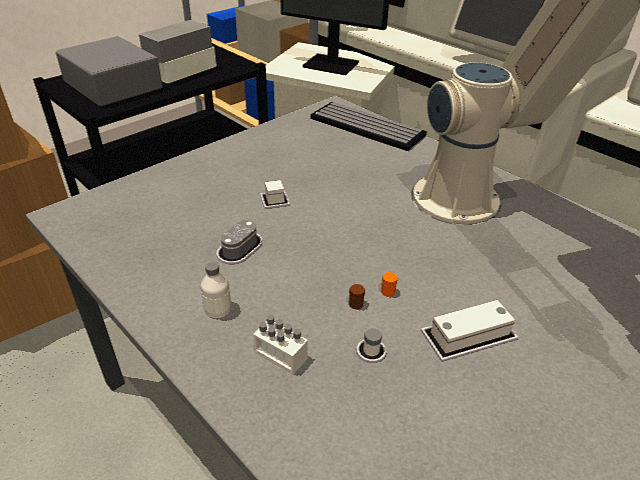

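View pics/15.png

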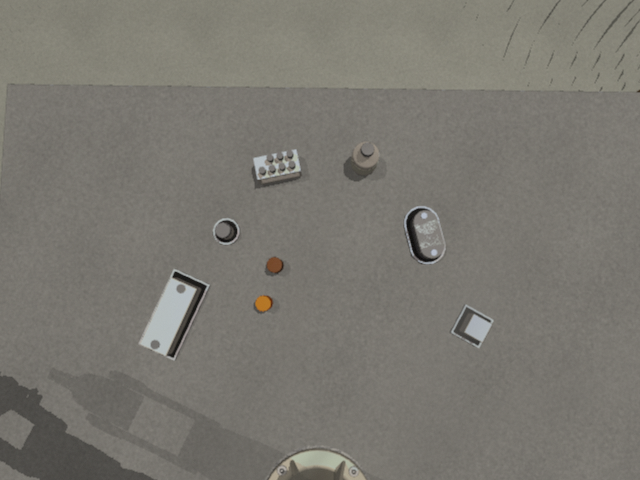

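Both pictures show all four packs in their trays:

| Pack | Scene pixel | Top pixel |
|---|---|---|
| Round pot | (372,345) | (226,231) |
| Square box | (275,195) | (475,327) |
| Oval cassette | (238,243) | (427,235) |
| Long cassette | (469,330) | (172,316) |

Pack tops are at about 50 mm and level, and angles are within 0.7° of the trays. The bottle and rack are where they were, to within about 1.5 mm of measuring scatter. Handing in.

```bash
python3 -c "
from plant import ctrl
print(ctrl.close_job())"
```

```text
the job is handed in; nothing more can be done
None
```

All four packs are in their own trays, and I handed the job in at about 36 s of the 109 s allowed. I moved them one at a time from the top down: pot, box, oval cassette, long cassette. I lowered each one to a light contact of about 6–8 N, released it, and finished with the arm clear of everything.

**Last checks, from both cameras:**
- **Position:** every pack is inside its rim. The scene view puts each centre within about 2 mm of its tray's centre.
- **Angle:** the box, oval and long cassettes line up with their trays to about 0.7° or better.
- **Lying flat:** the tops read about 50 mm, against 51 mm expected; both cameras read about 1 mm low throughout.
- **Bystanders:** the bottle and rack were where they started, to within about 1.5 mm of measuring scatter. I also left the brown and orange cups alone.

**Disagreement:** the top camera puts the packs up to about 4 mm nearer the robot than the scene camera does. The same gap showed on the stack before anything moved, so I take it as calibration bias. Even at 4 mm, every pack stays within the 9 mm of clearance on each side. No check failed.

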